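# Open the backup power unit and fit its battery pack

### The arm

A 7-joint arm with a two-finger parallel gripper is mounted at the origin on a cart in front of the work surface, level with it; the furniture and walls round the work are solid. World frame = base frame: x ahead of the robot, y to its left, z up, the work surface at z = 0. Lengths are in m, angles in rad, forces in N, time in s.
With the tool pointing down it reaches from about 0.4 to 0.875 m from the base axis. Payload 19.3 kg.
Tool frame: the origin (TCP) lies at the very end of the fingers, on their centre line; the grasp point (between the pads) lies 19 mm behind it; z points along the fingers, y is the line along which they close (so a half turn about z gives the same grasp; the last joint's range is limited). The gripper opens to 85 mm and grips with 20 to 120 N. Pads are 22 mm wide; open, the fingers measure 114 mm over their backs; the gripper's body (76 mm by 85 mm) begins 54 mm behind the grasp point. The pads swing forward as they close: fully open they stand 13 mm farther back than shut.
Start: joints at [1.137, 0.521, -0.036, 1.599, 0.021, 1.021, -0.113], TCP at [0.222, -0.584, 0.231] pointing down, gripper open.
Joint ranges: [-2.91, 2.91], [-0.3, 2.13], [-1.5, 1.42], [0.17, 2.43], [-1.26, 4.41], [0.16, 1.93], [-2.52, 2.52]. Speed limits (rad/s): [1.89, 1.89, 2.39, 2.39, 3.01, 3.01, 3.01].

### API

Orientations are given as [roll, pitch, yaw] about the fixed x, y, z axes, in that order (R = Rz(yaw) Ry(pitch) Rx(roll)).
In Python, from workcell import bot gives the robot as it stands.
- The arm moves only by the shell command python3 -m crank 'ROWS' [FORCE]. ROWS is a JSON object of lists of equal length, an entry for each row: "travel": the shift along the world's x, y, z in cm, a list of three; "turn": the turn, a rotation vector about the world's x, y, z in degrees, a list of three; "gripper": the closure, from 0 (fully open) to 1 (shut). A call has exactly 5 rows; each row is the pose to reach, as a shift and turn from the pose commanded when the call began; what a row does not reach only later rows make up. A row lasts 1/10 s, in which the tool goes at most 50 mm and 8.59 degrees, less where a joint would pass 70% of its speed; a pose out of reach is approached as far as the arm can. A call with a gripper value outside its range is refused whole. The fingers move at their own pace and stop on an object; FORCE is the grip in N (left out, the last holds). Time passes only in rows, so rows that repeat a pose let the fingers close, or fill a call up. It gives the time, the measured TCP pose, the force, the opening and the grip force at its end, in the units of the state.
- bot.observe(): the state, without advancing time (a new reading comes with each control period).
- bot.grab_frame(name): name is "scene" or "top" or "wrist"; returns a dict with "pixels" (400x640x3 uint8, red, green, blue), "fx", "fy", "cx", "cy" (pixels), "extrinsics" (4x4, takes a point from world to camera coordinates). Camera axes: x right, y down, z forward; pixel columns grow to the right and rows downward; lengths in m; the calibration is good to about 2 mm. A picture is of the moment at which its call begins. There is no depth.
- bot.job_done(): hands the job in; it is judged then, once.
The state is a dict: "clock": time; "qpos": joint angles; "qd": joint speeds; "joint_efforts": joint torques, N m; "position": TCP position; "tool_rot": TCP orientation; "force": force on the tool from outside, world axes, zero at the start; "moment": the same for the moment, N m; "grip_width": finger opening in m; "finger_force": force on a finger pad.
Only numpy, scipy, OpenCV 4.12 (cv2) and the standard library are available. Lean on these libraries where they do the work, as an engineer would, in place of code of your own. Each camera call takes 0.05 s, during which the arm holds its last target. There are 200 camera calls.

### The job

The station's backup power unit needs its battery pack. Loosen the two black captive thumbscrews of the cover by turning each anticlockwise to its stop, then lift the cover off by its handle and lay it flat, right way up, on the worktop clear of the unit. Take the blue pack by its orange rib, push the sprung carriage back with its brass-contact end, lower it flat on the bay floor behind the end stop and let go so that the spring holds it; do not shove the things standing around.

Things in the scene. Friction and masses are not known exactly. Their poses are not given: they have to be found in the camera images.
- backup_unit: dark grey power unit, fixed to the worktop, 140 (own x) x 236 (own y) x 80 mm high; origin at the centre of its underside, lamps on its -x side. Lower case up to 58 mm; above it a light grey collar 96 x 200 mm, top at 80 mm, bears the cover, whose folded edge fits over it with 1.5 mm play. The battery bay opens upward: inside x -37 to +37, y -68 to +68 mm, floor at z = 15 mm
- bay_seat (a point): on the bay floor, where the pack's origin is when seated: x = 0, y = -6, z = 15 mm of the unit; axes of the unit, and the seated pack has the same yaw
- bay_entry (a point): where the pack's origin can be brought level from above: y = -22, z = 35 mm of the unit; there the pack has 6 mm free lengthwise at both ends, 4 mm at each side, and 6 mm over the end stop. From here a shift of 21 to 23 mm to the unit's +y pushes the carriage back and brings the pack past the end stop, to be lowered 20 mm
- end_stop (a point): middle of the face (looking to the unit's +y) of the black end stop on the bay floor: a bar across the bay, 6 mm thick, 14 mm high, y -52 to -46 mm, top at z = 29 mm of the unit
- carriage (a joint): slide of the sprung carriage (m): 0 = free, grows as it is pushed towards the unit's +y, stops at 0.018; 0.010 with the pack seated. The spring pushes with about 4 N when free, 8 N at 0.010, 10.5 N at 0.018
- carriage_face (a point): middle of the front face (which looks to the unit's -y) of the brown carriage, a block 66 mm wide (x), 12 mm thick, with two brass strips; free, the face is at y = +24 mm of the unit; the carriage spans z = 16 to 58 mm above the worktop
- cover: light grey folded cover plate, 104 (x) x 208 (y) mm, 17 mm deep over its folded edge, 0.4 kg with its screws; origin at the centre of the plane of its lower edge (66 mm above the worktop while on the unit). Black bow handle in its middle; the captive screws stay in it and end above its lower edge, so it can lie flat. It comes free of the collar when lifted 20 mm
- cover_handle (a point): middle of the handle's round grip bar (10 mm thick, 54 mm long along the cover's y, its axis 25 mm above the plate), 42 mm above the cover's origin
- screw_left (a joint): turn of the thumbscrew at the cover's +y end (rad): 0 = fully locked, grows anticlockwise from above, stop at 1.5 = free. A cross-bar on its stem grips below the unit's deck until it is within about 0.15 rad of the stop, where it passes its slot. Slight friction (0.05 N m); stays where it is left
- screw_left_wing (a point): centre of the black wing of the thumbscrew at the cover's +y end, 84 mm from the cover's middle: 36 mm long along this point's x, 10 mm thick along its y; its top is 10 mm above, the top of the round steel collar under it (23 mm across) 9 mm below, the plate 15 mm below this point. At joint value 1.5 the point's axes match the cover's, wing in line with two green marks
- screw_right (a joint): the same for the thumbscrew at the cover's -y end
- screw_right_wing (a point): the same for the thumbscrew at the cover's -y end
- pack: blue battery pack with a pale band, 66 (x) x 80 (y) x 40 mm, 0.45 kg, with an orange grip rib on top; origin at the centre of its underside; brass contacts on its +y end
- pack_grip (a point): middle of the orange rib of the pack: 16 mm thick (x), 50 mm long (y), rising 20 mm above the body (40 to 60 mm above the pack's underside); this point is 50 mm above the underside
- pack_contacts (a point): middle of the pack's +y end face, which carries two brass contacts, 20 mm above its underside
- small_parcel: bystander: small cardboard parcel, 64 x 127 x 48 mm; origin at its underside
- white_roll: bystander: white label roll standing on end, 53 mm across, 50 mm high; origin at its underside
- pale_parcel: bystander: pale grey cardboard parcel, 90 x 117 x 53 mm; origin at its underside
- mat_front (a point): a point on the front part of the thin (3 mm) black mat on the worktop, to the left of the unit: here is free room for the cover with its long side pointing away from the robot (any other free, flat place will do as well); world axes
Not all that is in view belongs to the job. Leave any pink look-alike of the pack alone.

How it is judged:
On the way, in this order (a step that is already met when the one before it is completed fails the run):
1. both thumbscrews are loosened while the cover still lies on the unit (value of joint each of screw_left, screw_right above 1.2 rad and z of cover in the frame of backup_unit below 0.074 m and horizontal distance between cover and backup_unit below 0.01 m), for 0.1 s.
2. the cover lies flat and right way up on the worktop or a mat, clear of the unit and released (height (world z) of cover below 0.012 m and angle between cover's own z axis and vertical below 0.12 rad and contact force between cover and backup_unit below 0.1 N and contact force between cover and the arm below 0.1 N and contact force between cover and the fingers below 0.1 N), for 0.2 s.
At the end, for the whole second after the job is handed in: Cover flat and right way up (7 deg, lower edge within 12 mm of the worktop), off the unit, at rest. Pack on the bay floor (4 mm), level (4 deg), within 8 mm sideways and 5 mm lengthwise of its seat behind the stop, contacts to the carriage, which is pushed back 6 to 15 mm; at rest (height (world z) of cover below 0.012 m and angle between cover's own z axis and vertical below 0.12 rad and contact force between cover and backup_unit below 0.1 N and linear speed of each of cover, pack below 0.02 m/s and z of pack in the frame of backup_unit below 0.019 m and x of pack in the frame of backup_unit between -0.008 and 0.008 m and y of pack in the frame of backup_unit between -0.011 and -0.001 m and y of pack_contacts in the frame of backup_unit above 0.025 m and angle between pack's own z axis and vertical below 0.07 rad and value of joint carriage between 0.006 and 0.015 m); the robot touches nothing.
It fails at once if the pack is tipped over (angle between pack's own z axis and vertical above 0.9 rad).
It fails at once if the cover is tipped over (angle between cover's own z axis and vertical above 0.9 rad).
It fails at once if a bystander is pushed more than 4 cm or knocked over (distance of any of pale_parcel, small_parcel, white_roll from where it was at the start of the episode above 0.04 m or angle between white_roll's own z axis and vertical above 0.7 rad).
It also fails if it takes over 72 s, if anything falls off the work surface, if the arm or the gripper's body presses on something with over 40 N, if the wrist force passes 120 N, or if a joint passes its speed limit or range.

## Working session

There is one attempt and no reset: what is moved stays moved. The work goes in short steps, Python scripts to look and compute and a shell command to move; the robot and the scene stay as the last step left them, time stands still between calls to the robot, and variables do not carry over. Pictures are saved under pics/ and viewed, at most 12 in all, crops included, and the job is handed in when it is done.

```bash
mkdir -p pics; ls; cat > h.py <<'E'
import numpy as np, cv2
from workcell import bot
def grab(n,save=None):
    f=bot.grab_frame(n); f['img']=np.array(f['pixels'])[:,:,::-1].copy()
    if save: cv2.imwrite(f'pics/{save}.png',f['img'])
    return f
def ray(f,u,v):
    E=np.array(f['extrinsics']);R,t=E[:3,:3],E[:3,3]
    d=R.T@np.array([(u-f['cx'])/f['fx'],(v-f['cy'])/f['fy'],1]);return -R.T@t,d
def onz(f,u,v,z):
    o,d=ray(f,u,v);return o+d*(z-o[2])/d[2]
def proj(f,p):
    E=np.array(f['extrinsics']);c=E[:3,:3]@np.asarray(p,float)+E[:3,3]
    return f['fx']*c[0]/c[2]+f['cx'],f['fy']*c[1]/c[2]+f['cy']
E
python3 - <<'E'
from h import *
for n in('top','scene'):
    f=grab(n,n+'0');print(n,f['fx'],f['cx'],f['cy'],ray(f,320,200))
s=bot.observe();print(s)
E
```

```text
pics
top 433.96348188118577 325.6521098558386 206.97228010134734 (array([0.41123569, 0.00716694, 1.46429796]), array([ 0.14358776,  0.02387557, -0.9895657 ]))
scene 505.12084579839654 313.859447897153 197.9249052209852 (array([-0.49770298, -0.67023291,  0.98101003]), array([ 0.6994751 ,  0.42075939, -0.57780687]))
{'clock': 0.1, 'qpos': array([ 1.1368157 ,  0.52194845, -0.03634444,  1.59995486,  0.02121248,
        1.02111355, -0.11281854]), 'qd': array([ 0.00159037,  0.00015786, -0.00118582, -0.00127507, -0.00034426,
       -0.00087316, -0.00084041]), 'joint_efforts': array([ 4.37580398e-03, -9.28486419e+01,  1.98427141e+00, -3.70530832e+01,
        1.81747531e-02,  5.42156908e-03, -3.22592189e-05]), 'position': array([ 0.22224434, -0.58381904,  0.23078543]), 'tool_rot': array([-3.14055664e+00,  7.56539930e-05,  3.63772490e-01]), 'force': array([-0.18172331,  0.75801962,  0.51655598]), 'moment': array([-0.00106839, -0.0339713 , -0.02603429]), 'finger_force': 0.0, 'grip_width': 0.08521923013866717}
```

View pics/top0.png

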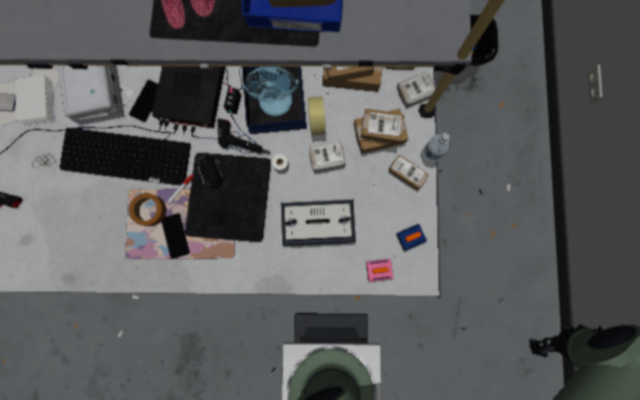

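View pics/scene0.png

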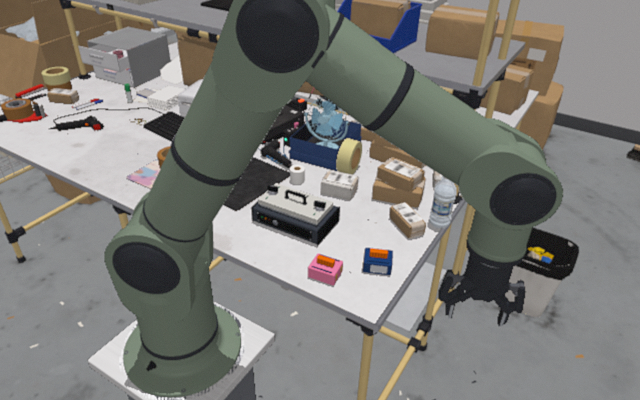

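Top view: unit at about (318,222) with its long side along world y; the pack candidates are the blue one at (412,237) and the pink look-alike at (379,270), with blue bins at (275,100) and (292,12). I choose the blue one with the orange rib. Scene view: the same, with the blue pack at (377,262), pink at (325,268), and the unit's lamps facing the robot. Next I check the choice in a close crop and measure.

```bash
cat > m.py <<'E'
from h import *
def rect(f,mask,z):
    n,l,st,c=cv2.connectedComponentsWithStats(mask.astype(np.uint8))
    i=1+np.argmax(st[1:,4]);v,u=np.nonzero(l==i)
    P=np.array([onz(f,a,b,z)[:2] for a,b in zip(u,v)])*1000
    (c,s,a)=cv2.minAreaRect(P.astype(np.float32))
    if s[0]>s[1]: s=s[::-1];a-=90   # a: angle of short side from world x
    return np.round(c,1),np.round(s,1),round((a+90)%180-90,1),len(u),(u.mean(),v.mean())
E
python3 - <<'E'
from m import *
f=dict(grab('top'));im=f['img']
a=cv2.resize(im[190:290,275:435],None,fx=4,fy=4,interpolation=cv2.INTER_CUBIC)
s=grab('scene')['img'];b=cv2.resize(s[170:300,240:400],None,fx=4,fy=4,interpolation=cv2.INTER_CUBIC)[:, :]
cv2.imwrite('pics/crop1.png',np.vstack([a,b])[:, :].copy() if 0 else cv2.resize(np.vstack([a,b]),None,fx=.65,fy=.65))
hsv=cv2.cvtColor(im,cv2.COLOR_BGR2HSV);H,S,V=cv2.split(hsv)
R=np.zeros(H.shape,bool);R[190:290,275:435]=1
print('rib',rect(f,R&(H>4)&(H<18)&(S>150)&(V>100)&(np.arange(640)[None]>395),.06))
print('blue',rect(f,R&(H>95)&(H<125)&(S>110)&(np.arange(640)[None]>390),.04))
U=R&(np.arange(640)[None]<362)
print('unit dark+',rect(f,cv2.morphologyEx((U&(V<90)).astype(np.uint8),cv2.MORPH_CLOSE,np.ones((25,25))),.058))
print('cover',rect(f,cv2.morphologyEx((U&(V>110)&(np.abs(np.arange(640)[None]-318)<35)&(np.abs(np.arange(400)[:,None]-222)<18)).astype(np.uint8),cv2.MORPH_CLOSE,np.ones((9,9))),.083))
E
```

```text
rib (array([ 499.3, -260.1]), array([15.1, 48.2]), 23.5, 72, (np.float64(412.9861111111111), np.float64(236.15277777777777)))
blue (array([ 498.2, -258.3]), array([58.7, 77.5]), 23.5, 293, (np.float64(410.59726962457336), np.float64(237.25597269624572)))
unit dark+ (array([539.9,  47.3]), array([144.7, 236.2]), 3.1, 3203, (np.float64(317.8485794567593), np.float64(223.01685919450514)))
cover (array([544. ,  47.1]), array([105.4, 208.7]), 3.3, 2118, (np.float64(317.4537299338999), np.float64(221.18791312559017)))
```

View pics/crop1.png

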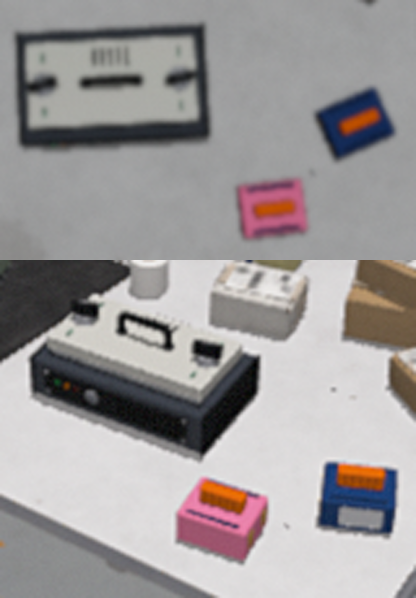

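The crop confirms the blue pack with pale band and orange rib. Unit yaw is about 3° with lamps to the front. I move to look from above.

```bash
python3 -m crank '{"travel":[[2,4,3],[4,8,6],[6,13,8],[8,17,9],[10,21,10]],"turn":[[0,0,8],[0,0,16],[0,0,24],[0,0,32],[0,0,40]],"gripper":[0,0,0,0,0]}' && python3 -m crank '{"travel":[[2,4,0],[4,8,0],[6,12,0],[8,16,0],[10,20,0]],"turn":[[0,0,8],[0,0,16],[0,0,24],[0,0,30],[0,0,36]],"gripper":[0,0,0,0,0]}' && python3 -m crank '{"travel":[[2,4,0],[4,8,0],[6,12,0],[8,16,0],[10,20,0]],"turn":[[0,0,0],[0,0,0],[0,0,0],[0,0,0],[0,0,0]],"gripper":[0,0,0,0,0]}'; python3 -c "
from h import *
f=grab('wrist','w1');s=bot.observe();print(s['position'],s['tool_rot'],s['qpos'],ray(f,320,200))"
```

```text
clock: 0.7
position: [0.32, -0.378, 0.3307]
tool_rot: [3.141, 0.001, 1.067]
force: [1.8, -0.7, -0.4]
grip_width: 0.0852
finger_force: 0.0
clock: 1.2
position: [0.4199, -0.178, 0.33]
tool_rot: [3.141, 0.0, 1.694]
force: [0.7, -1.0, -0.2]
grip_width: 0.0855
finger_force: 0.0
clock: 1.7
position: [0.5201, 0.0219, 0.3299]
tool_rot: [3.141, 0.0, 1.69]
force: [0.6, -0.0, 0.7]
grip_width: 0.0852
finger_force: 0.0
[0.52189366 0.02900625 0.32990856] [ 3.14005162 -0.00336494  1.69611662] [ 0.3311351   0.31176332 -0.6368447   1.71409874  0.19534206  1.17871414
 -0.23203642] (array([0.51124859, 0.09215838, 0.47222433]), array([ 0.02896403, -0.28202427, -0.95898359]))
```

View pics/w1.png

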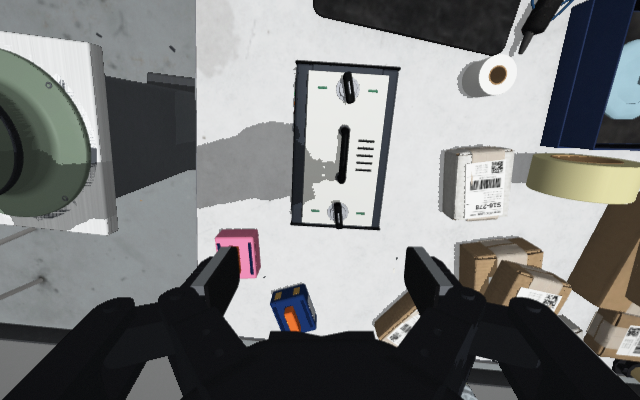

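Wrist view (up = +y, right = +x): left wing at (348,88), right wing at (338,213), handle at (343,154), wings lying along y. The pack is at (291,308), with brass contacts at its upper (+y) end (287,293), so its yaw is about +23°.

```bash
python3 - <<'E'
from m import *
f=grab('wrist');im=f['img'];H,S,V=cv2.split(cv2.cvtColor(im,cv2.COLOR_BGR2HSV))
def box(a,b,c,d):
    R=np.zeros(H.shape,bool);R[b:d,a:c]=1;return R
dk=V<45
print('L',rect(f,box(333,60,365,112)&dk,.108))
print('R',rect(f,box(322,195,358,226)&dk,.108))
print('handle',rect(f,box(325,115,355,190)&dk,.113))
pl=box(300,66,398,228)&(V>150)&(S<40)
print('plate',rect(f,cv2.morphologyEx(pl.astype(np.uint8),cv2.MORPH_CLOSE,np.ones((31,31)))>0,.083))
g=(H>45)&(H<95)&(S>100)&box(300,66,398,228)
n,l,st,c=cv2.connectedComponentsWithStats(g.astype(np.uint8))
for i in range(1,n):
    if st[i,4]>5: print('green',c[i],onz(f,*c[i],.083)*1000)
print('rib',rect(f,(H>4)&(H<18)&(S>150)&(V>100)&box(265,280,320,340),.06))
print('brass',[ (onz(f,u,v,.02)*1000).round() for u,v in((276,296),(297,290))])
print(bot.observe()['position'])
E
```

```text
L (array([539.5, 130.2]), array([ 9.9, 34.8]), 17.4, 213, (np.float64(346.09389671361504), np.float64(93.99530516431925)))
R (array([548., -28.]), array([ 9.2, 25.4]), 12.3, 102, (np.float64(335.0), np.float64(215.77450980392157)))
handle (array([543.3,  49. ]), array([11.8, 70.8]), 3.9, 402, (np.float64(340.64925373134326), np.float64(160.67910447761193)))
plate (array([558.9,  58.2]), array([144.1, 218.9]), 7.2, 14861, (np.float64(351.56826593096025), np.float64(146.54242648543166)))
green [319.5  94. ] [506.89820101 128.26609005  83.        ]
green [370.77777778  97.33333333] [573.8327521  132.60553484  83.        ]
rib (array([ 497.7, -247.3]), array([19.3, 41.5]), 22.7, 191, (np.float64(287.9319371727749), np.float64(321.29319371727746)))
brass [array([ 469., -228.,   20.]), array([ 507., -210.,   20.])]
[0.52072881 0.02597386 0.3296328 ]
```

```bash
python3 -m crank '{"travel":[[1.7,5,-4],[1.7,10.5,-8],[1.7,10.5,-12],[1.7,10.5,-16],[1.7,10.5,-20]],"turn":[[0,0,4],[0,0,7],[0,0,7],[0,0,7],[0,0,7]],"gripper":[0,0.2,0.4,0.5,0.5]}' 30; python3 -c "
from m import *
f=grab('wrist','w2');s=bot.observe();print(s['position'],s['tool_rot'],s['qpos'][6],s['grip_width'])
for p in((.539,.131,.108),(.549,-.036,.108)):print(proj(f,p))
"
```

```text
clock: 2.3
position: [0.536, 0.1263, 0.1278]
tool_rot: [-3.141, -0.001, 1.814]
force: [2.8, -0.9, -1.3]
grip_width: 0.0427
finger_force: 0.0
[0.53310529 0.1246459  0.12158145] [-3.13326824e+00 -5.70408924e-04  1.81365049e+00] -0.4933719834415099 0.042735884751324074
(np.float64(328.7519353905548), np.float64(229.51650378854887))
(np.float64(288.31728548555844), np.float64(424.0780337950492))
```

View pics/w2.png

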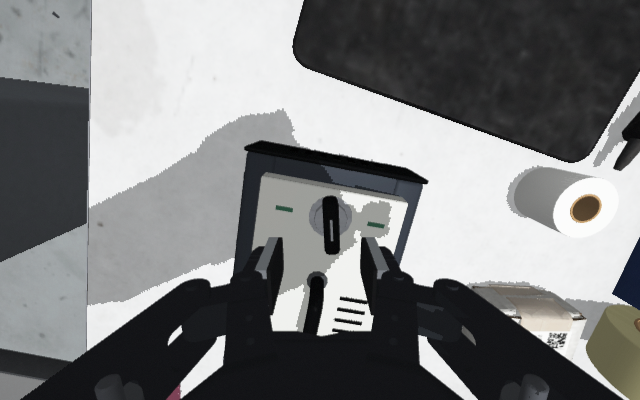

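The left wing is at (331,225), within 2 mm of the predicted (329,229), and midway between the fingers. Lower and grip.

```bash
python3 -m crank '{"travel":[[0,0,0],[0,0,-2],[0,0,-3.7],[0,0,-3.7],[0,0,-3.7]],"turn":[[0,0,0],[0,0,0],[0,0,0],[0,0,0],[0,0,0]],"gripper":[0.5,0.5,0.5,0.5,0.5]}' 40 && python3 -m crank '{"travel":[[0,0,0],[0,0,0],[0,0,0],[0,0,0],[0,0,0]],"turn":[[0,0,0],[0,0,0],[0,0,0],[0,0,0],[0,0,0]],"gripper":[1,1,1,1,1]}' 40
```

```text
clock: 2.85
position: [0.5377, 0.1253, 0.0951]
tool_rot: [3.139, 0.0, 1.812]
force: [0.1, 0.3, 0.7]
grip_width: 0.0428
finger_force: 0.0
clock: 3.35
position: [0.5402, 0.1261, 0.0949]
tool_rot: [3.134, -0.001, 1.812]
force: [16.6, 1.7, 3.9]
grip_width: 0.0087
finger_force: 45.3
```

```bash
python3 -m crank '{"travel":[[0,0,0],[0,0,0],[0.3,0.5,0],[0.3,0.5,0],[0.3,0.5,0]],"turn":[[0,0,0],[0,0,0],[0,0,0],[0,0,0],[0,0,0]],"gripper":[0.8,0.8,0.8,0.8,0.8]}' 40 && python3 -m crank '{"travel":[[0,0,0],[0,0,0],[0,0,0],[0,0,0],[0,0,0]],"turn":[[0,0,0],[0,0,0],[0,0,0],[0,0,0],[0,0,0]],"gripper":[1,1,1,1,1]}' 40
```

```text
clock: 3.85
position: [0.5393, 0.1305, 0.0927]
tool_rot: [-3.141, -0.0, 1.813]
force: [0.1, 0.8, -0.7]
grip_width: 0.0169
finger_force: 0.0
clock: 4.35
position: [0.5397, 0.1304, 0.0929]
tool_rot: [3.141, -0.0, 1.812]
force: [1.6, 1.8, -0.6]
grip_width: 0.0087
finger_force: 40.8
```

```bash
python3 -m crank '{"travel":[[0,0,0],[0,0,0],[0,0,0],[0,0,0],[0,0,0]],"turn":[[0,0,8],[0,0,16],[0,0,24],[0,0,32],[0,0,40]],"gripper":[1,1,1,1,1]}' && python3 -m crank '{"travel":[[0,0,0],[0,0,0],[0,0,0],[0,0,0],[0,0,0]],"turn":[[0,0,8],[0,0,16],[0,0,24],[0,0,32],[0,0,38]],"gripper":[1,1,1,1,1]}' && python3 -m crank '{"travel":[[0,0,0],[0,0,0],[0,0,0],[0,0,0],[0,0,0]],"turn":[[0,0,1],[0,0,2],[0,0,2],[0,0,2],[0,0,2]],"gripper":[1,1,1,1,1]}';python3 -c "
from h import *
s=bot.observe();print(s['moment'],s['qpos'])"
```

```text
clock: 4.85
position: [0.5403, 0.1308, 0.093]
tool_rot: [3.14, 0.001, 2.516]
force: [6.6, 5.1, -6.7]
grip_width: 0.0092
finger_force: 40.1
clock: 5.35
position: [0.5406, 0.1313, 0.0932]
tool_rot: [3.139, 0.002, -3.104]
force: [8.0, 7.3, -4.3]
grip_width: 0.0091
finger_force: 40.3
clock: 5.85
position: [0.5406, 0.1312, 0.0932]
tool_rot: [3.14, 0.002, -3.074]
force: [7.9, 7.4, -3.1]
grip_width: 0.009
finger_force: 40.4
[ 1.44853064 -1.82495596  0.01429946] [ 0.26100669  0.75725624 -0.88137549  1.86399689  0.75055129  0.88866164
  0.64681248]
```

```bash
python3 -m crank '{"travel":[[0,0,0],[0,0,0],[0,0,3],[0,0,6],[0,-3,6]],"turn":[[0,0,0],[0,0,0],[0,0,0],[0,0,-8],[0,0,-16]],"gripper":[0.5,0.5,0.5,0.5,0.5]}' && python3 -m crank '{"travel":[[0.2,-3,0],[0.4,-6,0],[0.7,-9,0],[1,-12,0],[1,-13.8,0]],"turn":[[0,0,-8],[0,0,-16],[0,0,-24],[0,0,-32],[0,0,-40]],"gripper":[0.5,0.5,0.5,0.5,0.5]}' && python3 -m crank '{"travel":[[0,0,0],[0,0,0],[0,0,0],[0,0,0],[0,0,0]],"turn":[[0,0,-8],[0,0,-16],[0,0,-24],[0,0,-24],[0,0,-24]],"gripper":[0.5,0.5,0.5,0.5,0.5]}'; python3 -c "
from m import *
f=grab('wrist','w3');s=bot.observe();print(s['position'],s['tool_rot'],s['qpos'][6],s['grip_width'])
for p in((.5405,.1315,.108),(.5508,-.036,.108)):print(proj(f,p))
"
```

```text
clock: 6.35
position: [0.5404, 0.104, 0.1562]
tool_rot: [3.138, 0.003, 2.928]
force: [-0.1, 0.4, -0.6]
grip_width: 0.0428
finger_force: 0.0
clock: 6.85
position: [0.5493, -0.0405, 0.1526]
tool_rot: [-3.14, 0.0, 2.223]
force: [-1.0, 0.1, -0.3]
grip_width: 0.0427
finger_force: 0.0
clock: 7.35
position: [0.5494, -0.0377, 0.1528]
tool_rot: [-3.141, 0.0, 1.817]
force: [-0.2, -0.5, -0.7]
grip_width: 0.0426
finger_force: 0.0
[ 0.54940094 -0.03765669  0.15278065] [-3.14113560e+00  3.86850240e-05  1.81661646e+00] -0.17237923394068377 0.042506569608814125
(np.float64(382.4956379868722), np.float64(-66.03700035359643))
(np.float64(324.67243990823823), np.float64(219.3305179415914))
```

View pics/w3.png

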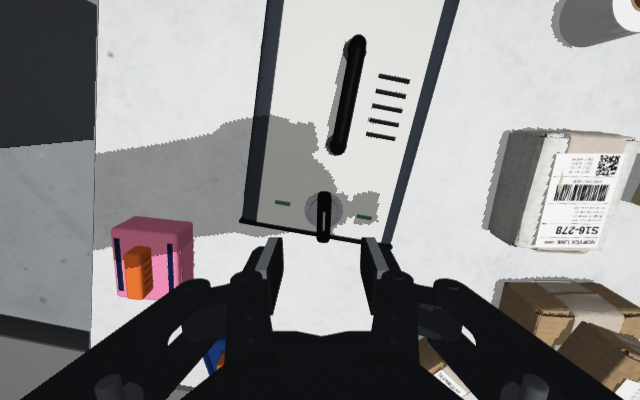

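The right wing is at (323,217), matching the predicted (325,219), and lies in line with the fingers. Grip and turn.

```bash
Z='[0,0,0]'; python3 -m crank '{"travel":[[0.1,0.2,-2],[0.1,0.2,-4],[0.1,0.2,-6],[0.1,0.2,-6],[0.1,0.2,-6]],"turn":[[0,0,0],[0,0,0],[0,0,0],[0,0,0],[0,0,0]],"gripper":[0.5,0.5,0.5,0.5,0.7]}' && python3 -m crank '{"travel":[[0,0,0],[0,0,0],[0,0,0],[0,0,0],[0,0,0]],"turn":[[0,0,0],[0,0,0],[0,0,0],[0,0,0],[0,0,0]],"gripper":[1,1,1,1,1]}' 40 && python3 -m crank '{"travel":[[0,0,0],[0,0,0],[0,0,0],[0,0,0],[0,0,0]],"turn":[[0,0,8],[0,0,16],[0,0,24],[0,0,32],[0,0,40]],"gripper":[1,1,1,1,1]}' && python3 -m crank '{"travel":[[0,0,0],[0,0,0],[0,0,0],[0,0,0],[0,0,0]],"turn":[[0,0,8],[0,0,16],[0,0,24],[0,0,32],[0,0,40]],"gripper":[1,1,1,1,1]}';python3 -c "
from h import *
s=bot.observe();print(s['moment'],s['qpos'])"
```

```text
clock: 7.9
position: [0.5505, -0.0356, 0.0931]
tool_rot: [-3.141, -0.0, 1.814]
force: [-0.0, -0.5, 0.4]
grip_width: 0.0294
finger_force: 0.0
clock: 8.4
position: [0.5511, -0.0357, 0.0939]
tool_rot: [3.14, 0.001, 1.813]
force: [-1.0, -0.3, 7.3]
grip_width: 0.009
finger_force: 42.7
clock: 8.9
position: [0.5509, -0.0359, 0.0939]
tool_rot: [3.142, 0.001, 2.516]
force: [-3.6, 0.8, 7.2]
grip_width: 0.0087
finger_force: 42.9
clock: 9.4
position: [0.5508, -0.0362, 0.0939]
tool_rot: [-3.14, 0.001, -3.069]
force: [-4.8, -2.7, 9.5]
grip_width: 0.009
finger_force: 43.0
[-0.35688866  1.12177528 -0.06971639] [ 0.57295083  0.75655866 -0.89456623  1.87322529  0.7593138   0.8937425
  0.94395645]
```

```bash
python3 -m crank '{"travel":[[0,0,0],[0,0,0],[0,0,3],[0,0,7],[0,3,11]],"turn":[[0,0,0],[0,0,0],[0,0,0],[0,0,-8],[0,0,-16]],"gripper":[0.5,0.5,0.5,0.5,0.5]}' && python3 -m crank '{"travel":[[-0.2,3,1],[-0.5,5.4,2],[-0.5,5.4,2],[-0.5,5.4,2],[-0.5,5.4,2]],"turn":[[0,0,-8],[0,0,-16],[0,0,-24],[0,0,-32],[0,0,-40]],"gripper":[0.5,0.5,0.5,0.5,0.5]}' && python3 -m crank '{"travel":[[0,0,0],[0,0,0],[0,0,0],[0,0,0],[0,0,0]],"turn":[[0,0,-8],[0,0,-16],[0,0,-24],[0,0,-32],[0,0,-34.5]],"gripper":[0.5,0.5,0.5,0.5,0.5]}'; python3 -c "
from m import *
f=grab('wrist','w4');s=bot.observe();print(s['position'],s['tool_rot'],s['qpos'][6],s['grip_width'])
print(proj(f,(.5457,.0477,.113)))
"
```

```text
clock: 9.9
position: [0.5505, -0.0086, 0.2038]
tool_rot: [-3.141, -0.001, 2.917]
force: [1.3, -0.2, -0.6]
grip_width: 0.0428
finger_force: 0.0
clock: 10.4
position: [0.5457, 0.0486, 0.2233]
tool_rot: [3.141, 0.001, 2.223]
force: [0.3, 0.3, -0.3]
grip_width: 0.0427
finger_force: 0.0
clock: 10.9
position: [0.5457, 0.0485, 0.2233]
tool_rot: [3.141, 0.0, 1.621]
force: [0.8, 0.0, 0.2]
grip_width: 0.0425
finger_force: 0.0
[0.54569154 0.04858975 0.22333538] [3.14065304e+00 1.67482963e-04 1.62158482e+00] -0.45388840525330104 0.04259192290112779
(np.float64(321.58519742228395), np.float64(196.8592999839892))
```

View pics/w4.png

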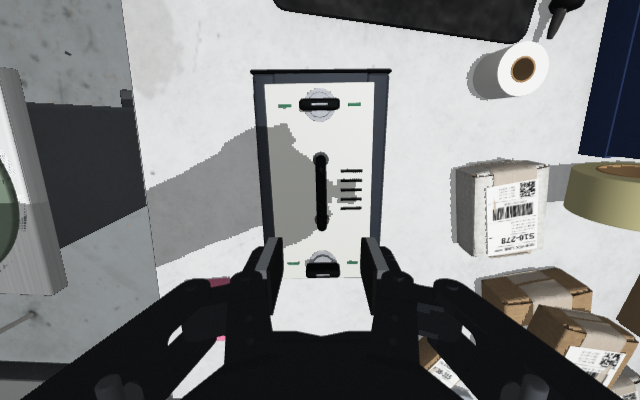

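Both wings now lie in line with their green marks, left at (320,104) and right at (323,269). The handle at (321,191) is aligned with the gripper. Grip and lift slowly.

```bash
python3 -m crank '{"travel":[[0,0,-4],[0,0,-8],[0,0,-11],[0,0,-13.2],[0,0,-13.2]],"turn":[[0,0,0],[0,0,0],[0,0,0],[0,0,0],[0,0,0]],"gripper":[0.5,0.5,0.5,0.5,0.5]}' && python3 -m crank '{"travel":[[0,0,0],[0,0,0],[0,0,0],[0,0,0],[0,0,0]],"turn":[[0,0,0],[0,0,0],[0,0,0],[0,0,0],[0,0,0]],"gripper":[1,1,1,1,1]}' 80 && python3 -m crank '{"travel":[[0,0,0.2],[0,0,0.5],[0,0,1],[0,0,1.5],[0,0,2]],"turn":[[0,0,0],[0,0,0],[0,0,0],[0,0,0],[0,0,0]],"gripper":[1,1,1,1,1]}' && python3 -m crank '{"travel":[[0,0,1],[0,0,2],[0,0,4],[0,0,6],[0,0,8]],"turn":[[0,0,0],[0,0,0],[0,0,0],[0,0,0],[0,0,0]],"gripper":[1,1,1,1,1]}'; python3 - <<'E'
from m import *
f=grab('top','t2');im=f['img']
H,S,V=cv2.split(cv2.cvtColor(im,cv2.COLOR_BGR2HSV))
R=np.zeros(H.shape,bool);R[150:245,183:275]=1
m=cv2.morphologyEx((R&(V<70)).astype(np.uint8),cv2.MORPH_CLOSE,np.ones((9,9)))
print(rect(f,m>0,.003))
for p in((188,155),(270,158),(263,241),(187,236),(208,187)):print(p,(onz(f,*p,.003)*1000).round())
E
```

```text
clock: 11.45
position: [0.5442, 0.0483, 0.0887]
tool_rot: [-3.138, -0.0, 1.629]
force: [-0.3, 0.3, 0.4]
grip_width: 0.0426
finger_force: 0.0
clock: 11.95
position: [0.5463, 0.0484, 0.0924]
tool_rot: [3.139, 0.0, 1.629]
force: [-2.7, 0.9, 8.9]
grip_width: 0.0073
finger_force: 78.2
clock: 12.45
position: [0.5456, 0.0483, 0.1114]
tool_rot: [3.141, -0.0, 1.629]
force: [0.4, 0.3, -3.5]
grip_width: 0.0071
finger_force: 78.0
clock: 12.95
position: [0.5455, 0.0484, 0.1924]
tool_rot: [3.141, -0.0, 1.629]
force: [0.6, -0.1, -2.8]
grip_width: 0.0071
finger_force: 78.0
(array([639.4, 362.6]), array([297.3, 325.5]), -87.1, 6963, (np.float64(226.26583369237397), np.float64(194.8609794628752)))
(188, 155) [777. 501.   3.]
(270, 158) [768. 217.   3.]
(263, 241) [482. 233.   3.]
(187, 236) [497. 490.   3.]
(208, 187) [665. 427.   3.]
```

The cover is up. The mat spans x 0.485–0.77 and y 0.22–0.50, with an object on it beyond x = 0.66, so I place the cover centred at (0.56, 0.36) without turning it.

```bash
python3 -m crank '{"travel":[[0,2,0],[0,5,0],[0.5,9,0],[1,13,0],[1.5,17,0]],"turn":[[0,0,0],[0,0,0],[0,0,0],[0,0,0],[0,0,0]],"gripper":[1,1,1,1,1]}' && python3 -m crank '{"travel":[[0,4,0],[0,8,-1],[0,11,-3],[0,13,-5.5],[0,14.2,-8]],"turn":[[0,0,0],[0,0,0],[0,0,0],[0,0,0],[0,0,0]],"gripper":[1,1,1,1,1]}' && python3 -m crank '{"travel":[[0,0,-2],[0,0,-4],[0,0,-6],[0,0,-7],[0,0,-7.5]],"turn":[[0,0,0],[0,0,0],[0,0,0],[0,0,0],[0,0,0]],"gripper":[1,1,1,1,1]}'
```

```text
clock: 13.5
position: [0.5606, 0.2197, 0.1911]
tool_rot: [3.141, 0.0, 1.629]
force: [0.6, -0.4, -4.2]
grip_width: 0.0072
finger_force: 78.3
clock: 14.0
position: [0.5599, 0.3626, 0.1101]
tool_rot: [3.142, -0.001, 1.631]
force: [1.0, -0.4, -4.2]
grip_width: 0.0067
finger_force: 78.2
clock: 14.5
position: [0.5603, 0.3602, 0.0351]
tool_rot: [-3.141, 0.0, 1.629]
force: [-0.2, 0.1, -3.2]
grip_width: 0.0071
finger_force: 78.2
```

```bash
python3 -m crank '{"travel":[[0,0,-0.2],[0,0,-0.4],[0,0,-0.5],[0,0,-0.6],[0,0,-0.6]],"turn":[[0,0,0],[0,0,0],[0,0,0],[0,0,0],[0,0,0]],"gripper":[1,1,1,1,1]}' && python3 -m crank '{"travel":[[0,0,0],[0,0,0],[0,0,0],[0,0,0],[0,0,0]],"turn":[[0,0,0],[0,0,0],[0,0,0],[0,0,0],[0,0,0]],"gripper":[0.9,0.6,0.5,0.5,0.5]}'  && python3 -m crank '{"travel":[[0,0,2],[0,0,5],[0,0,9],[0,0,13],[0,0,17]],"turn":[[0,0,0],[0,0,0],[0,0,0],[0,0,0],[0,0,0]],"gripper":[0.5,0.5,0.5,0.5,0.5]}'; python3 -c "
from m import *
f=grab('top','t3')
cv2.imwrite('pics/t3c.png',cv2.resize(f['img'][140:300,170:450],None,fx=2.5,fy=2.5))"
```

```text
clock: 15.0
position: [0.561, 0.3606, 0.0318]
tool_rot: [3.14, -0.0, 1.629]
force: [-6.9, -5.6, 16.1]
grip_width: 0.0069
finger_force: 80.7
clock: 15.5
position: [0.5607, 0.3603, 0.0299]
tool_rot: [3.141, -0.0, 1.629]
force: [0.2, -0.1, -0.1]
grip_width: 0.0426
finger_force: 0.0
clock: 16.0
position: [0.5604, 0.3602, 0.2015]
tool_rot: [-3.141, -0.0, 1.629]
force: [-0.9, -0.9, -0.6]
grip_width: 0.0424
finger_force: 0.0
```

View pics/t3c.png

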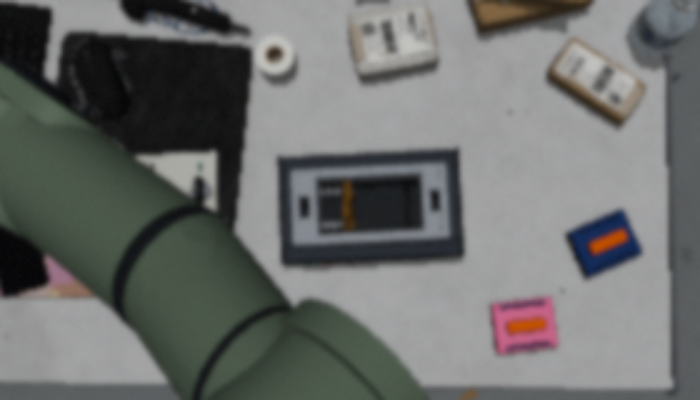

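The cover lies flat on the mat, the bay is open with the carriage at (345,205), and the pack at (605,242) is untouched. Next, to the pack; stopping short of it for a clear wrist view.

```bash
python3 -m crank '{"travel":[[-0.5,-4,2],[-1,-8.5,4],[-1.5,-13,6],[-2,-17.5,8],[-2,-22,10]],"turn":[[0,0,4],[0,0,8],[0,0,12],[0,0,16],[0,0,20]],"gripper":[0,0,0,0,0]}' && python3 -m crank '{"travel":[[0,-4.5,0],[-1,-9,0],[-1.5,-13.5,0],[-2,-18,0],[-2,-22.5,0]],"turn":[[0,0,0],[0,0,0],[0,0,0],[0,0,0],[0,0,0]],"gripper":[0,0,0,0,0]}' && python3 -m crank '{"travel":[[-1,-4,-1],[-2,-8,-2],[-2,-11,-3],[-2.2,-13,-4],[-2.2,-13,-4]],"turn":[[0,0,0],[0,0,0],[0,0,0],[0,0,0],[0,0,0]],"gripper":[0,0,0,0,0]}'; python3 - <<'E'
from m import *
f=grab('wrist','w5');im=f['img'];H,S,V=cv2.split(cv2.cvtColor(im,cv2.COLOR_BGR2HSV))
s=bot.observe();print(s['position'],s['tool_rot'],s['qpos'])
print('pred',proj(f,(.498,-.258,.06)))
o=(H>4)&(H<18)&(S>150)&(V>100)&(np.abs(np.arange(640)[None]-320)<60)
print('rib',rect(f,o,.06))
print('body',rect(f,(H>95)&(H<125)&(S>110)&(np.abs(np.arange(640)[None]-320)<75),.04))
E
```

```text
clock: 16.55
position: [0.5398, 0.1387, 0.3005]
tool_rot: [-3.141, 0.0, 1.982]
force: [1.2, 0.2, 0.3]
grip_width: 0.0855
finger_force: 0.0
clock: 17.05
position: [0.5199, -0.0866, 0.3]
tool_rot: [3.141, 0.001, 1.978]
force: [1.8, -0.4, -0.5]
grip_width: 0.0855
finger_force: 0.0
clock: 17.55
position: [0.4976, -0.217, 0.2582]
tool_rot: [-3.14, -0.001, 1.975]
force: [0.4, 1.0, 0.2]
grip_width: 0.0853
finger_force: 0.0
[ 0.49827799 -0.21499371  0.25902327] [-3.14101751e+00 -1.21841858e-03  1.97701503e+00] [ 0.79730026  0.42685101 -0.67199328  1.76010564  0.29905434  1.06030602
  0.42696563]
pred (np.float64(309.7629168820914), np.float64(206.39410202545872))
rib (array([ 500.4, -259.9]), array([15.5, 51. ]), 22.9, 471, (np.float64(310.8980891719745), np.float64(208.1464968152866)))
body (array([ 499.3, -258.3]), array([64.1, 83.2]), 23.8, 2235, (np.float64(311.6129753914989), np.float64(200.96868008948545)))
```

View pics/w5.png

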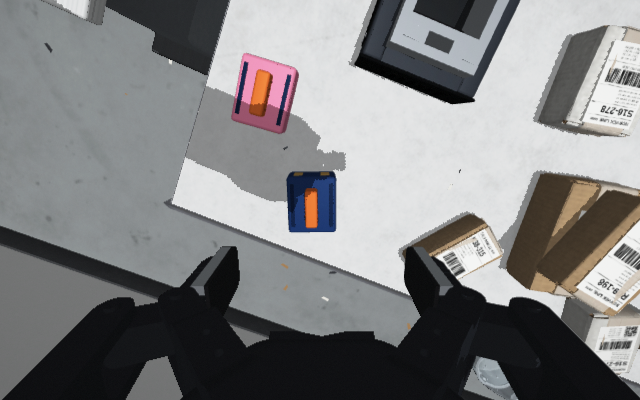

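The rib is at (311,208), 15.5 x 51 mm and in line with the tool; brass contacts are at the top end (298/325,174). It measures (0.500, -0.260), agreeing with the top view. Grasp.

```bash
python3 -m crank '{"travel":[[0.2,-3,-4],[0.2,-4.5,-7],[0.2,-4.5,-12],[0.2,-4.5,-16],[0.2,-4.5,-19]],"turn":[[0,0,0],[0,0,0],[0,0,0],[0,0,0],[0,0,0]],"gripper":[0.5,0.5,0.5,0.5,0.5]}' && python3 -m crank '{"travel":[[0,0,-1],[0,0,-2],[0,0,-2.5],[0,0,-2.5],[0,0,-2.5]],"turn":[[0,0,0],[0,0,0],[0,0,0],[0,0,0],[0,0,0]],"gripper":[0.5,0.5,0.5,0.5,0.5]}'
```

```text
clock: 18.1
position: [0.5007, -0.2577, 0.0678]
tool_rot: [3.142, -0.002, 1.98]
force: [0.1, -0.0, -0.3]
grip_width: 0.0429
finger_force: 0.0
clock: 18.6
position: [0.5012, -0.2599, 0.0459]
tool_rot: [3.141, 0.001, 1.978]
force: [-0.3, -0.1, -0.2]
grip_width: 0.0427
finger_force: 0.0
```

```bash
python3 -m crank '{"travel":[[0,0,-0.1],[0,0,-0.1],[0,0,-0.1],[0,0,-0.1],[0,0,-0.1]],"turn":[[0,0,0],[0,0,0],[0,0,0],[0,0,0],[0,0,0]],"gripper":[1,1,1,1,1]}' 90 && python3 -m crank '{"travel":[[0,0,0.5],[0,0,2],[0,0,5],[0,0,9],[0,0,13]],"turn":[[0,0,0],[0,0,0],[0,0,0],[0,0,0],[0,0,0]],"gripper":[1,1,1,1,1]}'; python3 - <<'E'
from m import *
f=grab('top','t4');im=f['img'];H,S,V=cv2.split(cv2.cvtColor(im,cv2.COLOR_BGR2HSV))
R=np.zeros(H.shape,bool);R[195:252,275:362]=1
print('unit',rect(f,cv2.morphologyEx((R&(V<100)).astype(np.uint8),cv2.MORPH_CLOSE,np.ones((25,25))),.058))
R[:]=0;R[207:238,286:350]=1
m=R&(V<75)
n,l,st,c=cv2.connectedComponentsWithStats(m.astype(np.uint8))
for i in range(1,n):
    if st[i,4]>8: print(st[i],c[i],(onz(f,*c[i],.08)*1000).round(1))
col=cv2.morphologyEx((R&(V>115)).astype(np.uint8),cv2.MORPH_CLOSE,np.ones((35,35)))
R[:]=0;R[195:252,275:362]=1
col=((R)&(V>115)).astype(np.uint8)
n,l,st,c=cv2.connectedComponentsWithStats(col)
for i in range(1,n):
    x,y,w,h,a=st[i]
    if 50<a and x>278 and x+w<358: print('collar',st[i],rect(f,cv2.morphologyEx((l==i).astype(np.uint8),cv2.MORPH_CLOSE,np.ones((45,45))),.08))
print(bot.observe()['position'])
E
```

```text
clock: 19.1
position: [0.5008, -0.2599, 0.0446]
tool_rot: [3.141, 0.001, 1.978]
force: [-3.0, 0.6, 10.7]
grip_width: 0.0135
finger_force: 89.2
clock: 19.6
position: [0.5002, -0.2593, 0.176]
tool_rot: [-3.141, -0.001, 1.979]
force: [0.8, -1.2, -4.4]
grip_width: 0.0134
finger_force: 88.5
unit (array([539.4,  47.7]), array([146.5, 237.8]), 3.3, 3256, (np.float64(317.7113022113022), np.float64(223.08568796068795)))
[297 210  42  23 841] [318.33174792 221.08442331] [543.8  45.2  80. ]
[343 217   3   7  19] [343.89473684 220.        ] [548.  -36.7  80. ]
[290 219   3   8  22] [291.         222.18181818] [539.5 132.7  80. ]
[315 235  35   3  51] [335.2745098  236.66666667] [494.4  -9.4  80. ]
collar [287 206  63  31 689] (array([544.1,  48.1]), array([ 93.7, 198.2]), 3.3, 1796, (np.float64(317.4031180400891), np.float64(221.08129175946547)))
[ 0.50273567 -0.26003786  0.18228493]
```

```bash
python3 -m crank '{"travel":[[0.2,2,0],[1,6,0],[1.7,10,0],[2.4,14.5,0],[3,19,0]],"turn":[[0,0,-4],[0,0,-8],[0,0,-12],[0,0,-16],[0,0,-20]],"gripper":[1,1,1,1,1]}' && python3 -m crank '{"travel":[[0.6,4,0],[1.2,7,0],[1.6,9,0],[1.6,9.5,0],[1.6,9.5,0]],"turn":[[0,0,0],[0,0,0],[0,0,0],[0,0,0],[0,0,0]],"gripper":[1,1,1,1,1]}' && python3 -m crank '{"travel":[[0,0,0],[0,0,0],[0,0,-1],[0,0,-2],[0,0,-2]],"turn":[[0,0,0],[0,0,0],[0,0,0],[0,0,0],[0,0,0]],"gripper":[1,1,1,1,1]}'; python3 - <<'E'
from m import *
f=grab('wrist','w6');s=bot.observe();print(s['position'],s['tool_rot'],s['force'])
c=np.array([.5455,.0478]);a=np.radians(3.3);X=np.array([np.cos(a),np.sin(a)]);Y=np.array([-np.sin(a),np.cos(a)])
im=f['img']
for x,y in((-37,-68),(37,-68),(37,68),(-37,68)):
    p=c+X*x/1e3+Y*y/1e3;q=proj(f,(*p,.08));print(x,y,q);cv2.circle(im,(int(q[0]),int(q[1])),3,(0,0,255),1)
p=s['position'];z=p[2]-.0446
for x,y in((-33,-40),(33,-40),(33,40),(-33,40)):
    q=proj(f,(*(p[:2]+X*x/1e3+Y*y/1e3),z+.04));cv2.circle(im,(int(q[0]),int(q[1])),3,(0,255,255),1)
cv2.imwrite('pics/w6.png',im)
E
```

```text
clock: 20.15
position: [0.5305, -0.0681, 0.1746]
tool_rot: [3.141, 0.0, 1.626]
force: [1.4, 0.6, -5.4]
grip_width: 0.0136
finger_force: 88.6
clock: 20.65
position: [0.5464, 0.0259, 0.1743]
tool_rot: [3.142, -0.0, 1.63]
force: [-0.3, 0.1, -5.3]
grip_width: 0.0135
finger_force: 88.6
clock: 21.15
position: [0.5456, 0.0249, 0.152]
tool_rot: [-3.139, -0.0, 1.629]
force: [-0.3, 0.0, -5.3]
grip_width: 0.0137
finger_force: 88.5
[0.54600828 0.02514186 0.1528049 ] [-3.13971008e+00 -1.39928911e-04  1.62901778e+00] [-0.24747048  0.46259302 -4.48960554]
-37 -68 (np.float64(279.75487854140493), np.float64(259.3094454582859))
37 -68 (np.float64(366.9777834280469), np.float64(259.4707293391558))
37 68 (np.float64(375.86304439538003), np.float64(87.57483001248656))
-37 68 (np.float64(271.9003512001685), np.float64(87.52200595585767))
```

View pics/w6.png

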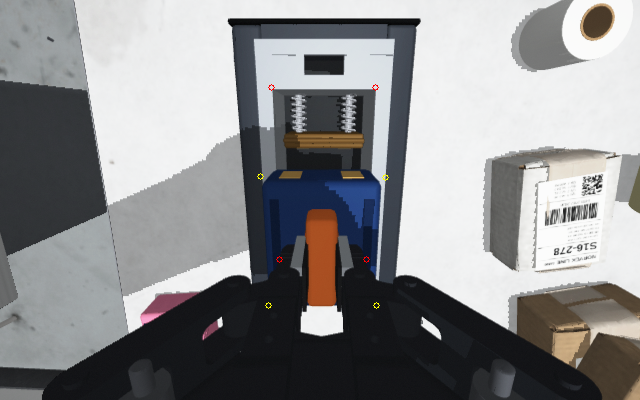

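The pack hangs over the bay, contacts (290/352,175) towards the carriage (324,140). Sideways it is centred; lengthwise I check more exactly.

```bash
python3 - <<'E'
from m import *
f=grab('wrist');g=cv2.cvtColor(f['img'],cv2.COLOR_BGR2HSV)
c=np.array([.5455,.0478]);a=np.radians(3.3);X=np.array([np.cos(a),np.sin(a)]);Y=np.array([-np.sin(a),np.cos(a)])
def un(u,v,z):
    d=onz(f,u,v,z)[:2]-c;return (np.array([d@X,d@Y])*1000).round(1)
for r in range(80,185,1):
    p=g[r,322]
    if r<155 or r>160: print(r,tuple(int(v) for v in g[r,312]),end=' ')
print()
print('bay+y',un(325,91,.08),'carr front',un(323,147,.058),un(323,134,.058))
p=bot.observe()['position'];print(p)
O=g;m=(O[...,0]>4)&(O[...,0]<14)&(O[...,1]>150)&(O[...,2]>110);m[:200]=0;m[310:]=0
v,u=np.nonzero(m);print('rib v',v.min(),v.max(),u.min(),u.max(),un(321,v.min(),p[2]+.0154),un(321,v.max(),p[2]+.0154),un(322,171,p[2]-.0046))
E
```

```text
80 (101, 12, 230) 81 (101, 12, 230) 82 (102, 11, 230) 83 (99, 11, 230) 84 (99, 11, 230) 85 (103, 10, 230) 86 (102, 11, 230) 87 (102, 11, 230) 88 (103, 10, 230) 89 (105, 17, 180) 90 (107, 18, 101) 91 (108, 16, 80) 92 (105, 19, 81) 93 (105, 19, 81) 94 (105, 19, 81) 95 (105, 19, 81) 96 (107, 25, 70) 97 (103, 28, 63) 98 (105, 25, 61) 99 (107, 29, 61) 100 (105, 25, 61) 101 (102, 21, 61) 102 (102, 21, 60) 103 (105, 25, 61) 104 (108, 21, 62) 105 (108, 21, 61) 106 (107, 29, 62) 107 (111, 28, 63) 108 (109, 32, 63) 109 (107, 29, 62) 110 (105, 32, 63) 111 (101, 33, 62) 112 (103, 29, 61) 113 (105, 33, 62) 114 (99, 29, 61) 115 (105, 26, 60) 116 (105, 25, 61) 117 (105, 25, 61) 118 (103, 29, 62) 119 (100, 26, 60) 120 (107, 29, 61) 121 (110, 25, 62) 122 (110, 25, 61) 123 (105, 33, 61) 124 (113, 33, 61) 125 (107, 30, 60) 126 (103, 30, 59) 127 (111, 30, 60) 128 (105, 33, 61) 129 (107, 30, 59) 130 (105, 26, 59) 131 (18, 58, 53) 132 (17, 144, 53) 133 (17, 165, 54) 134 (17, 161, 103) 135 (17, 153, 130) 136 (18, 147, 146) 137 (17, 148, 148) 138 (17, 156, 90) 139 (17, 159, 114) 140 (17, 151, 142) 141 (17, 158, 134) 142 (17, 167, 110) 143 (17, 159, 80) 144 (17, 156, 126) 145 (17, 156, 136) 146 (17, 160, 123) 147 (17, 163, 103) 148 (18, 77, 60) 149 (98, 19, 53) 150 (105, 19, 55) 151 (108, 23, 56) 152 (114, 23, 56) 153 (105, 30, 34) 154 (105, 35, 29) 161 (100, 28, 27) 162 (105, 20, 25) 163 (105, 20, 26) 164 (110, 28, 27) 165 (120, 21, 24) 166 (110, 28, 27) 167 (100, 31, 25) 168 (105, 38, 27) 169 (111, 120, 36) 170 (110, 177, 49) 171 (111, 179, 54) 172 (111, 183, 53) 173 (110, 188, 53) 174 (111, 176, 55) 175 (111, 186, 52) 176 (111, 175, 54) 177 (111, 186, 52) 178 (111, 176, 55) 179 (111, 185, 55) 180 (110, 180, 58) 181 (111, 185, 62) 182 (110, 189, 66) 183 (110, 182, 70) 184 (110, 183, 71) 
bay+y [ 1.2 66. ] carr front [-0.  24.1] [-0.  34.7]
[0.54634751 0.02527365 0.15336277]
rib v 209 305 305 337 [-1.3  6.3] [ -1.3 -47. ] [-0.9 20.8]
```

The carriage front measures y = 24.1 (should be 24), so the model holds; the pack sits about 2 mm too far to +y. Correct and lower to the entry.

```bash
python3 -m crank '{"travel":[[0.1,-0.2,0],[0.1,-0.2,-1.5],[0.1,-0.2,-3],[0.1,-0.2,-4.5],[0.1,-0.2,-5.5]],"turn":[[0,0,0],[0,0,0],[0,0,0],[0,0,0],[0,0,0]],"gripper":[1,1,1,1,1]}' && python3 -m crank '{"travel":[[0,0,-0.5],[0,0,-1],[0,0,-1.5],[0,0,-1.8],[0,0,-1.8]],"turn":[[0,0,0],[0,0,0],[0,0,0],[0,0,0],[0,0,0]],"gripper":[1,1,1,1,1]}'
```

```text
clock: 21.75
position: [0.5468, 0.0233, 0.0968]
tool_rot: [-3.14, -0.0, 1.629]
force: [-0.4, 0.1, -4.5]
grip_width: 0.0137
finger_force: 88.5
clock: 22.25
position: [0.5475, 0.0233, 0.0807]
tool_rot: [-3.141, 0.0, 1.629]
force: [-0.0, 0.5, -4.9]
grip_width: 0.0137
finger_force: 88.5
```

```bash
python3 -m crank '{"travel":[[0,0.4,-0.1],[-0.05,0.9,-0.1],[-0.1,1.4,-0.1],[-0.1,1.8,-0.1],[-0.1,2.2,-0.1]],"turn":[[0,0,0],[0,0,0],[0,0,0],[0,0,0],[0,0,0]],"gripper":[1,1,1,1,1]}' && python3 -m crank '{"travel":[[0,0,0],[0,0,0],[0,0,0],[0,0,0],[0,0,0]],"turn":[[0,0,0],[0,0,0],[0,0,0],[0,0,0],[0,0,0]],"gripper":[1,1,1,1,1]}'
```

```text
clock: 22.75
position: [0.5465, 0.0447, 0.0801]
tool_rot: [-3.141, 0.002, 1.629]
force: [-1.8, -8.6, -0.1]
grip_width: 0.0137
finger_force: 89.3
clock: 23.25
position: [0.5465, 0.0444, 0.0801]
tool_rot: [-3.141, 0.002, 1.628]
force: [-0.6, -8.4, -0.8]
grip_width: 0.0133
finger_force: 89.2
```

```bash
python3 -m crank '{"travel":[[0,0.15,0],[0,0.15,0],[0,0.15,-0.3],[0,0.15,-0.6],[0,0.15,-0.9]],"turn":[[0,0,0],[0,0,0],[0,0,0],[0,0,0],[0,0,0]],"gripper":[1,1,1,1,1]}'
```

```text
clock: 23.75
position: [0.5469, 0.0459, 0.0711]
tool_rot: [3.141, 0.002, 1.628]
force: [0.2, -8.4, -0.2]
grip_width: 0.0136
finger_force: 89.3
```

```bash
python3 -m crank '{"travel":[[0,0,-0.3],[0,0,-0.6],[0,0,-0.9],[0,0,-1.0],[0,0,-1.1]],"turn":[[0,0,0],[0,0,0],[0,0,0],[0,0,0],[0,0,0]],"gripper":[1,1,1,1,1]}'; python3 -m crank '{"travel":[[0,0,-0.1],[0,0,-0.1],[0,0,-0.1],[0,0,-0.1],[0,0,-0.1]],"turn":[[0,0,0],[0,0,0],[0,0,0],[0,0,0],[0,0,0]],"gripper":[1,1,1,1,1]}'
```

```text
clock: 24.25
position: [0.5468, 0.0459, 0.0601]
tool_rot: [3.141, 0.002, 1.628]
force: [-0.0, -8.6, 0.7]
grip_width: 0.0136
finger_force: 89.3
clock: 24.75
position: [0.5468, 0.0458, 0.0597]
tool_rot: [3.141, 0.002, 1.628]
force: [-4.0, -9.4, 11.9]
grip_width: 0.0135
finger_force: 90.8
```

Floor contact at the expected height. I ease back against the end stop, then release narrowly and lift.

```bash
python3 -m crank '{"travel":[[0,-0.1,0.1],[0,-0.2,0.1],[0,-0.3,0.1],[0,-0.4,0.1],[0,-0.4,0.1]],"turn":[[0,0,0],[0,0,0],[0,0,0],[0,0,0],[0,0,0]],"gripper":[1,1,1,1,1]}'; python3 -m crank '{"travel":[[0,0,0],[0,0,0],[0,0,0],[0,0,0],[0,0,0]],"turn":[[0,0,0],[0,0,0],[0,0,0],[0,0,0],[0,0,0]],"gripper":[0.7,0.65,0.65,0.65,0.65]}';  python3 -m crank '{"travel":[[0,0,1],[0,0,3],[0,0,6],[0,0,10],[0,0,14]],"turn":[[0,0,0],[0,0,0],[0,0,0],[0,0,0],[0,0,0]],"gripper":[0.65,0.65,0.65,0.65,0.65]}'; python3 - <<'E'
from h import *
f=grab('wrist','w7');c=np.array([.5455,.0478]);a=np.radians(3.3);X=np.array([np.cos(a),np.sin(a)]);Y=np.array([-np.sin(a),np.cos(a)])
for y,z in((34,.055),(34,.058),(46,.058),(-46,.055)): print(y,proj(f,(*(c+Y*y/1e3),z)))
g=cv2.cvtColor(f['img'],cv2.COLOR_BGR2HSV);m=(g[...,0]>4)&(g[...,0]<14)&(g[...,1]>150)&(g[...,2]>110)
m[:,:280]=0;m[:,370:]=0;v,u=np.nonzero(m)
for q in(v.min(),v.max()):
    d=onz(f,u.mean(),q,.075)[:2]-c;print(q,d@X,d@Y)
E
```

```text
clock: 25.25
position: [0.5469, 0.0434, 0.0601]
tool_rot: [3.141, -0.001, 1.629]
force: [1.3, 0.1, -3.4]
grip_width: 0.0134
finger_force: 88.8
clock: 25.75
position: [0.5466, 0.0429, 0.0599]
tool_rot: [3.142, -0.0, 1.629]
force: [0.0, -0.3, 0.1]
grip_width: 0.0296
finger_force: 0.0
clock: 26.25
position: [0.5461, 0.043, 0.2019]
tool_rot: [-3.141, -0.0, 1.63]
force: [0.4, 0.2, 0.4]
grip_width: 0.0301
finger_force: 0.0
34 (np.float64(321.44902643238936), np.float64(149.68396547391944))
34 (np.float64(321.44885123432016), np.float64(150.0141519815561))
46 (np.float64(321.46673969864173), np.float64(137.8725653812927))
-46 (np.float64(321.3408752207457), np.float64(223.1057559237496))
167 0.0006856912484852351 0.019635591828119782
216 0.0007949009141287621 -0.03055100198958486
```

View pics/w7.png

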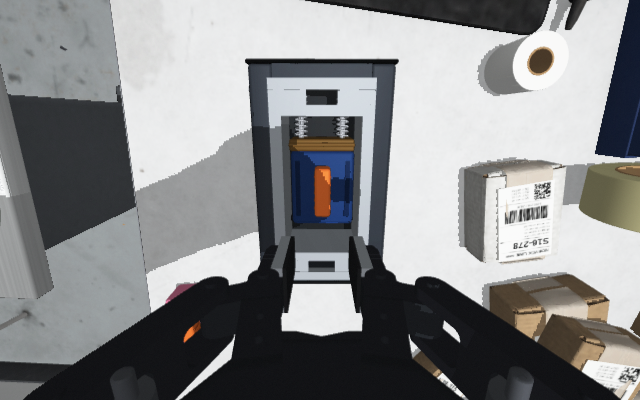

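The pack sits in the bay at (322,190), touching the carriage at (322,145). The rib's centre measures x +0.7, y -5.5 mm (seat 0, -6), and the gripper is clear.

```bash
python3 -c "
from workcell import bot
print(bot.job_done())"
```

```text
the job is handed in; nothing more can be done
None
```

The job is handed in, with no verdict shown: both thumbscrews are loosened, the cover lies flat on the mat, and the blue pack is held by the spring about 1 mm from its seat (the last wrist picture, at about 26 s on the clock).

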